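# Level the set-up plate on the model-car bench

## Task

Level the metal set-up plate on the bench: turn its two black foot screws, one after the other, until the bubble of each vial sits fully between its two lines, then let go. The wing nut that clamps the car part and the domed pivot foot are not for levelling.

Things in the scene. Friction and masses are not known exactly. Their poses are not given: they have to be found in the camera images.
- near_screw_grip (a point): Foot screw at the near right corner of the 250 x 300 mm plate: round black ribbed knob, 40 mm across, 28 mm tall, gripped at any yaw. Point: on its upright axis, half-way up, 30 mm above the plate's top (vials stand under 12 mm high). Turns with about 0.1 N m, stays put. Clockwise seen from above raises its corner and moves only its own bubble (near_bubble) 32 mm per rad (0.56 mm per degree) towards it.
- far_screw_grip (a point): The same kind of knob at the far left corner, same sizes and point; clockwise moves only far_bubble towards the far end, 32 mm per rad. Each screw turns 1.5 rad either way from level. The near left corner has a fixed pivot foot under a low steel dome, the far right no foot: a metal car part with a brass wing nut is strapped there.
- near_bubble (a joint): White bubble, 24 x 12 mm, of the vial that lies along the plate's near edge: a 126 x 20 mm green window with two dark lines 40 mm apart about its middle. Value: bubble's angle on the vial's arc, 400 mm radius (0.1 rad = 40 mm along the vial), 0 = centred, positive = towards the near right screw (turn that screw anticlockwise from above), negative = away (turn clockwise).
- far_bubble (a joint): White bubble, 24 x 12 mm, of the vial that lies from near to far on the plate's left half: a 126 x 20 mm green window with two dark lines 40 mm apart about its middle. Value: bubble's angle on the vial's arc, 400 mm radius (0.1 rad = 40 mm along the vial), 0 = centred, positive = towards the far end, where the far left screw is (turn that screw anticlockwise from above), negative = away (turn clockwise).

How it is judged:
By the outcome, as a careful person would: the job done as asked, in the order asked, and still so for the second after the job is handed in, with the robot touching nothing.
It also fails if it takes over 48 s, if anything falls off the work surface, if the arm or the gripper's body presses on something with over 40 N, if the wrist force passes 120 N, or if a joint passes its speed limit or range.

## Robot

A 6-joint arm with a two-finger parallel gripper is mounted at the origin on the work surface. World frame = base frame: x ahead of the robot, y to its left, z up, the work surface at z = 0. Lengths are in m, angles in rad, forces in N, time in s.
With the tool pointing down it reaches from about 0.35 to 0.775 m from the base axis. Payload 7.3 kg.
Tool frame: the origin (TCP) lies at the very end of the fingers, on their centre line; the grasp point (between the pads) lies 19 mm behind it (robot.tcp_to_grasp is the distance from the TCP to the grasp point, in m); z points along the fingers, y is the direction in which the jaws open and shut (so a half turn about z gives the same grasp; the last joint's range is limited). The gripper opens to 92 mm and grips with 3 to 60 N. Pads are 19 mm wide; open, the fingers measure 130 mm over their backs; the gripper's body (75 mm by 190 mm) begins 47 mm behind the grasp point.
Start: joints at [0.979, 0.342, 1.524, -0, 1.275, -0.146], TCP at [0.226, 0.474, 0.227] pointing down, gripper open.
Joint ranges: [-2.53, 2.53], [-0.77, 2.02], [0.04, 2.7], [-1, 4.14], [0.28, 2.66], [-3.11, 3.11]. Speed limits (rad/s): [2.57, 2.57, 3.14, 3.14, 3.14, 3.14].

## Interface

Orientations are given as [roll, pitch, yaw] about the fixed x, y, z axes, in that order (R = Rz(yaw) Ry(pitch) Rx(roll)).
In Python, from cell import robot gives the robot as it stands.
- The arm moves only by the tool arm_command, never from a script. Its argument "motion" is a list that holds one entry, the list of rows, each a list of 7 numbers: the turn, a rotation vector about the tool's x, y, z in units of 90 degrees (1.0 is 90 degrees), then the shift along the tool's x, y, z in units of 30 cm (1.0 is 30 cm), then the opening, from -1 (shut) to 1 (fully open). In form: [[[wx, wy, wz, tx, ty, tz, grip], ...]]. A call has 1 to 8 rows; each row is the pose to reach, as a shift and turn from the pose commanded when the call began, along the tool's axes at that moment; what a row does not reach only later rows make up. A row lasts 1/10 s, in which the tool goes at most 50 mm and 8.59 degrees, less where a joint would pass 70% of its speed; a pose out of reach is approached as far as the arm can. A call with a number of a shift or a turn outside -1 to 1 is refused whole. A call with a gripper value outside its range is refused whole. The fingers move at their own pace and stop on an object; "grip_force" is the grip in N (left out, the last holds). Time passes only in rows, so rows that repeat a pose let the fingers close. It gives the time, the measured TCP pose, the force and the opening at its end, in the units of the state.
- robot.observe(): the state, without advancing time (a new reading comes with each control period).
- robot.read_camera(name): name is "side" or "top" or "wrist"; returns a dict with "image" (420x560x3 uint8, red, green, blue), "z_map" (420x560 float32, m along the optical axis (not along the pixel's ray), 0 where there is no reading), "fov_y" (degrees; the focal length in pixels is half the picture's height over the tangent of half this angle, whatever the lens; pixels are square), "cx", "cy" (the principal point, pixels), "k1" (the pictures are not rectified: a ray, as slopes to the right and down, at radius r is drawn at 1 + k1 r^2 times it, then the intrinsics apply), "cam_to_world" (4x4, takes a point from camera to world coordinates). Camera axes: x right, y down, z forward; pixel columns grow to the right and rows downward; lengths in m; the calibration is good to about 2 mm. A picture is of the moment at which its call begins.
- robot.hand_in(): hands the job in, once; it reports no verdict.
The state is a dict: "time": time; "qpos": joint angles; "qvel": joint speeds; "joint_efforts": joint torques, N m; "tool_pos": TCP position; "tool_rot": TCP orientation; "contact_force": force on the tool from outside, world axes, zero at the start; "torque": the same for the moment, N m; "opening": finger opening in m.
Only numpy, scipy, OpenCV 4.12 (cv2) and the standard library are available. Lean on these libraries where they do the work, as an engineer would, in place of code of your own. Each camera call takes 0.05 s, during which the arm holds its last target.

## Working session

There is one attempt and no reset: what is moved stays moved. The work goes in short steps, Python scripts to look and compute and a tool call to move; the robot and the scene stay as the last step left them, time stands still between calls to the robot, and variables do not carry over. Pictures are saved under pics/ and viewed, and the job is handed in when it is done.

Besides the shell and the picture viewer there is one more tool, called after "Call:" as a command line: name --argument value ..., lists and objects as JSON in quotes. arm_command: Moves the arm, as the interface text tells. Its arguments: {"type":"object","properties":{"motion":{"type":"array"},"grip_force":{"type":"number"}},"required":["motion"]}

```bash
ls; mkdir -p pics; cat > h.py <<'E'
import numpy as np, cv2
from cell import robot
def K(c):
    f=c["image"].shape[0]/2/np.tan(np.radians(c["fov_y"])/2)
    return np.array([[f,0,c["cx"]],[0,f,c["cy"]],[0,0,1]])
def ray(c,u,v):
    D=np.array([c["k1"],0,0,0,0.])
    p=cv2.undistortPoints(np.array([[[u,v]]],float),K(c),D)[0,0]
    T=np.array(c["cam_to_world"]); return T[:3,3],T[:3,:3]@np.array([p[0],p[1],1])
def plane(c,u,v,z):
    o,d=ray(c,u,v); return o+d*(z-o[2])/d[2]
def depth(c,u,v):
    o,d=ray(c,u,v); return o+d*c["z_map"][int(round(v)),int(round(u))]
def shot(n,tag):
    c=robot.read_camera(n); cv2.imwrite(f"pics/{tag}.png",c["image"][...,::-1]); np.save(f"pics/{tag}.npy",c,allow_pickle=True); return c
def load(tag): return np.load(f"pics/{tag}.npy",allow_pickle=True).item()
E
python3 - <<'E'
from h import *
for n in ["side","top","wrist"]:
    c=shot(n,n+"0"); print(n,c["fov_y"],c["k1"],np.round(c["cam_to_world"],3).tolist())
print(robot.observe())
E
```

```text
pics
side 52.58832761808506 -0.04292277519850295 [[-0.045, -0.947, 0.318, 0.261], [-0.999, 0.04, -0.022, 0.08], [0.008, -0.319, -0.948, 0.749], [0.0, 0.0, 0.0, 1.0]]
top 43.95953491471256 -0.1545381017611397 [[-0.006, -0.987, 0.161, 0.388], [-1.0, 0.005, -0.005, 0.026], [0.004, -0.161, -0.987, 0.886], [0.0, 0.0, 0.0, 1.0]]
wrist 69.54907652503452 -0.01641676792925953 [[0.432, 0.863, 0.263, 0.156], [0.902, -0.413, -0.127, 0.506], [-0.001, 0.292, -0.956, 0.384], [0.0, 0.0, 0.0, 1.0]]
{'time': 0.15, 'qpos': array([ 9.78984057e-01,  3.42581761e-01,  1.52478572e+00,  3.87783030e-06,
        1.27543155e+00, -1.45967465e-01]), 'qvel': array([ 0.00121331, -0.00074382, -0.00222238, -0.00055229,  0.00109897,
        0.00084812]), 'joint_efforts': array([ 9.05981742e-04, -4.31469834e+01, -2.44352317e+01,  7.16361799e-02,
        5.38772426e-02, -1.15022140e-04]), 'tool_pos': array([0.22617936, 0.47343709, 0.22619886]), 'tool_rot': array([-3.14039965e+00, -1.79135575e-04,  2.69574661e+00]), 'contact_force': array([-0.36083395,  0.5756495 , -0.85635567]), 'torque': array([ 0.05289345, -0.02714437,  0.03207295]), 'opening': 0.09170680631941182}
```

View pics/top0.png

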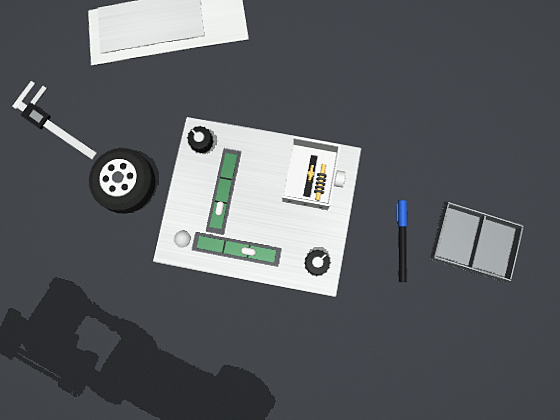

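View pics/side0.png

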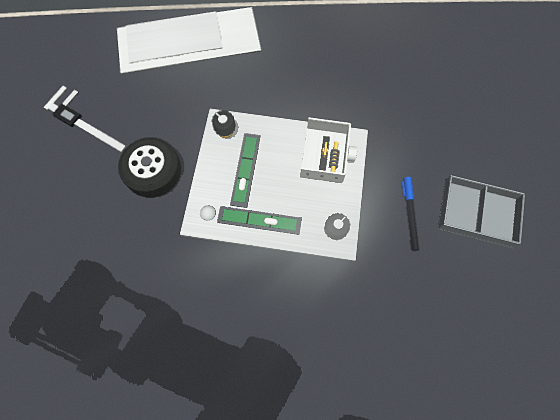

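The top view shows the plate, with the near screw at about (317,262), the far screw at (201,139), and the bubbles at (248,251) and (219,208). I'll zoom in and measure.

```bash
python3 - <<'E'
from h import *
c=load("top0"); im=c["image"][100:310,145:370]
cv2.imwrite("pics/topz.png",cv2.resize(im,None,fx=2.8,fy=2.8,interpolation=cv2.INTER_CUBIC)[...,::-1])
for t,ps in {"top0":[(330,280),(180,200),(270,150),(317,262),(201,139),(321,272),(317,251),(204,129),(201,150)],"side0":[(350,250),(200,200),(337,227),(224,124)]}.items():
    c=load(t)
    for p in ps: print(t,p,np.round(depth(c,*p),4))
E
```

```text
top0 (330, 280) [ 0.4254 -0.0451  0.0568]
top0 (180, 200) [0.5566 0.1976 0.0562]
top0 (270, 150) [0.6402 0.0502 0.056 ]
top0 (317, 262) [ 0.4506 -0.022   0.1019]
top0 (201, 139) [0.6466 0.1586 0.0981]
top0 (321, 272) [ 0.4357 -0.028   0.0992]
top0 (317, 251) [ 0.4674 -0.0223  0.1013]
top0 (204, 129) [0.6627 0.154  0.0996]
top0 (201, 150) [0.6325 0.1603 0.0848]
side0 (350, 250) [ 0.4176 -0.0461  0.0547]
side0 (200, 200) [0.5182 0.2064 0.0523]
side0 (337, 227) [ 0.4462 -0.021   0.098 ]
side0 (224, 124) [0.6401 0.159  0.0979]
```

View pics/topz.png

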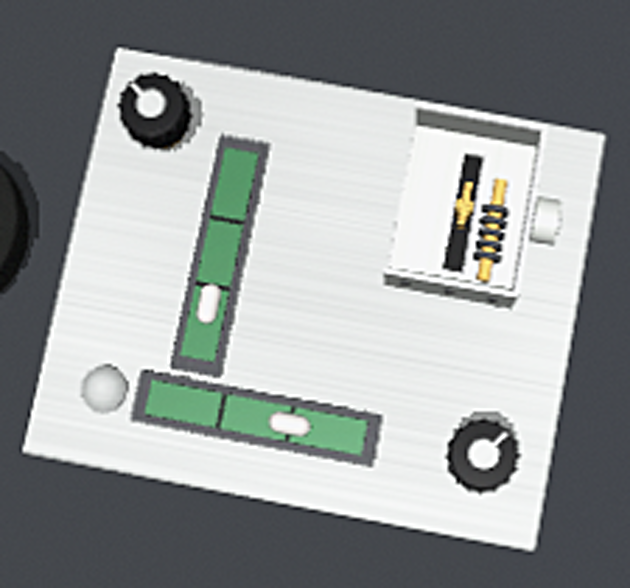

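```bash
cat > meas.py <<'E'
from h import *
def bub(c,z=0.065):
    im=c["image"]; hsv=cv2.cvtColor(im,cv2.COLOR_RGB2HSV)
    g=((hsv[...,0]>50)&(hsv[...,0]<90)&(hsv[...,1]>80)).astype(np.uint8)
    m=cv2.morphologyEx(g,cv2.MORPH_CLOSE,np.ones((7,7)))
    n,l,s,ce=cv2.connectedComponentsWithStats(m)
    out=[]
    for i in range(1,n):
        if s[i,4]<400: continue
        cn=cv2.findContours((l==i).astype(np.uint8),cv2.RETR_EXTERNAL,cv2.CHAIN_APPROX_NONE)[0][0]
        hull=cv2.convexHull(cn); reg=np.zeros_like(m); cv2.fillConvexPoly(reg,hull,1)
        P=np.array([plane(c,*p[0],z)[:2] for p in cn]); (ctr,sz,_)=cv2.minAreaRect(P.astype(np.float32)*1000)
        w=(reg>0)&(im.min(2)>150); er=cv2.erode(reg,np.ones((3,3)))
        w&=er>0
        b=np.array([plane(c,u,v,z)[:2] for v,u in zip(*np.nonzero(w))])*1000
        box=cv2.boxPoints((ctr,sz,_)); e=box[1]-box[0]; e2=box[2]-box[1]
        a=e if np.linalg.norm(e)>np.linalg.norm(e2) else e2; a=a/np.linalg.norm(a)
        near=abs(a[1])>abs(a[0])
        if near and a[1]>0 or (not near and a[0]<0): a=-a
        dk=(reg>0)&(er>0)&(im.max(2)<70)
        d=np.array([plane(c,u,v,z)[:2] for v,u in zip(*np.nonzero(dk))])*1000
        o=(b-np.array(ctr))@a; dd=np.sort((d-np.array(ctr))@a) if len(d) else []
        print("near" if near else "far","ctr",np.round(ctr,1),"size",np.round(sz,1),"axis",a.round(3),"bubble mm %.1f [%.1f %.1f]"%(o.mean(),o.min(),o.max()),"dark",np.round(dd,0)[::3])
E
python3 - <<'E'
from meas import *
for t in ["top0","side0"]:
    c=load(t); print(t); bub(c)
    hsv=c["image"].max(2)
    # knobs by height map
    T=np.array(c["cam_to_world"]); H,W=hsv.shape
    uv=np.mgrid[0:H,0:W][::-1].reshape(2,-1).T.astype(float)
    p=cv2.undistortPoints(uv[:,None],K(c),np.array([c["k1"],0,0,0,0.]))[:,0]
    zz=c["z_map"].reshape(-1,1); X=(np.c_[p,np.ones(len(p))]*zz)@T[:3,:3].T+T[:3,3]
    for nm,a in (("near",(.45,-.022)),("far",(.643,.158))):
        k=(np.hypot(X[:,0]-a[0],X[:,1]-a[1])<.035)&(X[:,2]>.09)&(X[:,2]<.12)
        Q=X[k]; (ct,r)=cv2.minEnclosingCircle((Q[:,:2]*1000).astype(np.float32)); print(nm,k.sum(),np.round(Q.mean(0),4),np.round(ct,1),round(r,1),np.percentile(Q[:,2],[5,50,95,100]).round(4))
    for nm,b in (("part",(.54,.70,-.09,.06)),("wheelside",(.5,.75,.2,.36)),("dome",(.45,.52,.15,.21)),("plate",(.4,.44,0,.05))):
        k=(X[:,0]>b[0])&(X[:,0]<b[1])&(X[:,1]>b[2])&(X[:,1]<b[3])
        Q=X[k]; q=Q[Q[:,2]>.07] if len(Q) else Q; print(nm,np.percentile(Q[:,2],[50,99,100]).round(3),q.min(0).round(3) if len(q) else'',q.max(0).round(3) if len(q) else '')
E
```

```text
top0
far ctr [571.  125.9] size [ 20.2 125.5] axis [ 0.982 -0.191] bubble mm -30.4 [-40.9 -19.9] dark [-21. -20. -19.  19.  19.  20.  21.]
near ctr [475.4 104.4] size [125.   19.9] axis [-0.191 -0.982] bubble mm 19.8 [8.3 31.4] dark [-21. -21. -20. -20.  20.]
near 510 [ 0.4504 -0.0229  0.1004] [450.8 -23.6] 20.1 [0.0976 0.1005 0.1031 0.1056]
far 443 [0.6486 0.162  0.0985] [649.2 162.9] 20.2 [0.0949 0.0987 0.1013 0.104 ]
part [0.057 0.094 0.097] [ 0.54  -0.069  0.07 ] [0.652 0.031 0.097]
wheelside [0.002 0.057 0.061]  
dome [0.056 0.066 0.069]  
plate [0.055 0.059 0.062]  
side0
far ctr [569.4 125.9] size [ 19.5 124.4] axis [ 0.981 -0.193] bubble mm -29.6 [-41.3 -18.5] dark [-20.]
near ctr [474.6 104.7] size [123.8  19.8] axis [-0.194 -0.981] bubble mm 20.1 [8.8 31.2] dark [-19.]
near 458 [ 0.4502 -0.0223  0.0973] [451.6 -23.3] 20.7 [0.0933 0.0976 0.0997 0.1017]
far 364 [0.6494 0.1618 0.0963] [651.2 162.3] 20.2 [0.0929 0.0966 0.0986 0.0999]
part [0.055 0.091 0.093] [ 0.54  -0.069  0.07 ] [0.653 0.031 0.093]
wheelside [-0.     0.055  0.058]  
dome [0.054 0.063 0.065]  
plate [0.051 0.056 0.057]
```

```bash
cat >> h.py <<'E'
from scipy.spatial.transform import Rotation as Ro
def delta(target):
    s=robot.observe(); R=Ro.from_euler("xyz",s["tool_rot"]); d=R.inv().apply(np.array(target)-s["tool_pos"])
    print("pos",s["tool_pos"].round(4),"rot",s["tool_rot"].round(4),"q",s["qpos"].round(3),"t",s["time"],"open",s["opening"].round(4)); print("units",(d/.3).round(4))
E
python3 -c "
from h import *
delta([.451,-.0233,.226])"
```

```text
Traceback (most recent call last):
  File "h.py", line 20, in delta
    print("pos",s["tool_pos"].round(4),"rot",s["tool_rot"].round(4),"q",s["qpos"].round(3),"t",s["time"],"open",s["opening"].round(4)); print("units",(d/.3).round(4))
                                                                                                                ^^^^^^^^^^^^^^^^^^
AttributeError: 'float' object has no attribute 'round'
```

```bash
sed -i 's/s\["opening"\].round(4)/round(float(s["opening"]),4)/' h.py
python3 -c "
from h import *
delta([.451,-.0233,.226])"
```

```text
pos [0.2262 0.4734 0.2262] rot [-3.1404e+00 -2.0000e-04  2.6957e+00] q [ 0.979  0.343  1.525  0.     1.275 -0.146] t 0.15 open 0.0917
units [-1.3902 -1.1708  0.0018]
```

Call:
arm_command --motion '[[[0, 0, 0, -0.7, -0.59, 0, 0.3], [0, 0, 0, -0.7, -0.59, 0, 0.3], [0, 0, 0, -0.7, -0.59, 0, 0.3], [0, 0, 0, -0.7, -0.59, 0, 0.3], [0, 0, 0, -0.7, -0.59, 0, 0.3], [0, 0, 0, -0.7, -0.59, 0, 0.3], [0, 0, 0, -0.7, -0.59, 0, 0.3], [0, 0, 0, -0.7, -0.59, 0, 0.3]]]' --grip_force 20

```text
time: 0.95
tool_pos: [0.3395, 0.2232, 0.2267]
tool_rot: [3.141, -0.0, 2.694]
contact_force: [-0.2, 0.0, 0.3]
opening: 0.0599
```

```bash
python3 -c "
from h import *
delta([.451,-.0233,.15])"
```

```text
pos [0.3395 0.2232 0.2267] rot [ 3.1414e+00 -4.0000e-04  2.6940e+00] q [ 0.392  0.123  1.818  0.     1.201 -0.731] t 0.95 open 0.0599
units [-0.6907 -0.5801  0.2552]
```

Call:
arm_command --motion '[[[0, 0, 0, -0.69, -0.58, 0, 0.3], [0, 0, 0, -0.69, -0.58, 0, 0.3], [0, 0, 0, -0.69, -0.58, 0, 0.3], [0, 0, 0, -0.69, -0.58, 0, 0.3], [0, 0, 0, -0.69, -0.58, 0, 0.3], [0, 0, 0, -0.69, -0.58, 0.25, 0.3], [0, 0, 0, -0.69, -0.58, 0.25, 0.3], [0, 0, 0, -0.69, -0.58, 0.25, 0.3]]]'

```text
time: 1.75
tool_pos: [0.4494, -0.022, 0.1485]
tool_rot: [-3.14, -0.008, 2.696]
contact_force: [-0.0, 0.8, -0.0]
opening: 0.0594
```

```bash
python3 -c "
from meas import *
delta([.451,-.0233,.067])
c=shot('wrist','w1');c=shot('top','t1');bub(c)"
```

```text
pos [ 0.4494 -0.022   0.1485] rot [-3.1401 -0.0076  2.6957] q [-0.22   0.297  1.831  0.     1.021 -1.345] t 1.75 open 0.0594
units [-0.0088 -0.0012  0.2715]
far ctr [571.  125.8] size [ 20.  125.5] axis [ 0.981 -0.192] bubble mm -30.3 [-40.9 -19.9] dark [-21. -20. -19.  19.  20.  20.  20.]
near ctr [478.5 119.8] size [93.5 19.9] axis [-0.188 -0.982] bubble mm 30.7 [24.0 41.5] dark [-5. -4. -4. -4. 36.]
```

View pics/w1.png

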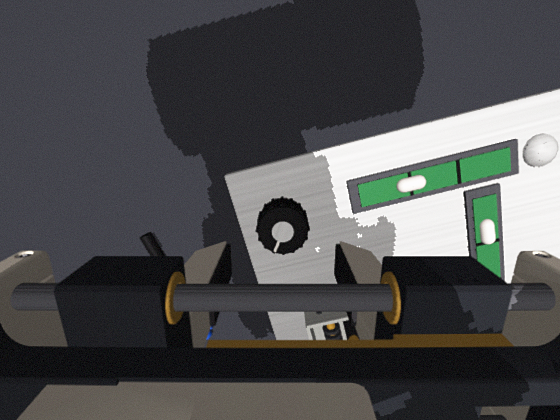

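The wrist view shows the near knob at about (283,228), between the fingers. I'll cross-check its position, then descend.

```bash
python3 -c "
from meas import *
c=load('w1')
print(plane(c,283,226,.099), plane(c,283,231,.099))
im=c['image'];m=((im.max(2)<60)).astype(np.uint8);m[:,:245]=0;m[:,325:]=0;m[:190]=0;m[262:]=0
m=cv2.morphologyEx(m,cv2.MORPH_OPEN,np.ones((5,5)))
ys,xs=np.nonzero(m);print(xs.min(),xs.max(),ys.min(),ys.max())
delta([.451,-.0233,.067])"
```

```text
[ 0.44924964 -0.02268216  0.099     ] [ 0.45277502 -0.02436704  0.099     ]
245 308 198 261
pos [ 0.4514 -0.0217  0.152 ] rot [ 3.1414e+00 -9.0000e-04  2.6971e+00] q [-0.218  0.292  1.827  0.     1.023 -1.345] t 1.85 open 0.0596
units [-0.0013 -0.0055  0.2834]
```

Three views agree on (0.451, -0.0235). Descending, then closing.

Call:
arm_command --motion '[[[0, 0, 0, 0, -0.005, 0.14, 0.3], [0, 0, 0, 0, -0.005, 0.25, 0.3], [0, 0, 0, 0, -0.005, 0.28, 0.3], [0, 0, 0, 0, -0.005, 0.28, 0.3], [0, 0, 0, 0, -0.005, 0.28, -0.4], [0, 0, 0, 0, -0.005, 0.28, -0.4], [0, 0, 0, 0, -0.005, 0.28, -0.4], [0, 0, 0, 0, -0.005, 0.28, -0.4]]]' --grip_force 20

```text
time: 2.65
tool_pos: [0.4511, -0.0235, 0.0685]
tool_rot: [3.14, 0.001, 2.695]
contact_force: [1.6, 5.5, -0.3]
opening: 0.0377
```

Call:
arm_command --motion '[[[0, 0, -0.08, 0, 0, 0, -0.4], [0, 0, -0.16, 0, 0, 0, -0.4], [0, 0, -0.24, 0, 0, 0, -0.4], [0, 0, -0.32, 0, 0, 0, -0.4], [0, 0, -0.39, 0, 0, 0, -0.4], [0, 0, -0.39, 0, 0, 0, -0.4], [0, 0, -0.39, 0, 0, 0, -0.4]]]'

```text
time: 3.35
tool_pos: [0.4511, -0.0231, 0.0683]
tool_rot: [3.14, 0.002, -2.975]
contact_force: [2.3, 6.7, 0.6]
opening: 0.0375
```

```bash
python3 -c "
from meas import *
c=shot('wrist','w2');bub(c);c=shot('top','t2');bub(c);c=shot('side','s2');bub(c);delta([.451,-.0233,.067])"
```

```text
near ctr [479.8 109. ] size [20.7 23.9] axis [ 0.155 -0.988] bubble mm 1.6 [-4.5 10.6] dark [-11. -10. -10. -10. -10. -10.  -9.  -9.  -9.  -9.  -8.  -8.  -8.  -8.
  -7.  -7.  -7.  -7.  -6.  -6.  -5.]
far ctr [571.  125.8] size [ 20.1 125.1] axis [ 0.981 -0.193] bubble mm -30.2 [-40.9 -19.9] dark [-21. -20. -19.  19.  19.  20.  20.  21.]
near ctr [479.1 122.8] size [87.2 20. ] axis [-0.189 -0.982] bubble mm 19.0 [7.7 30.5] dark [-2. -1. -1. -0. 38. 39.]
pos [ 0.4512 -0.0231  0.0683] rot [ 3.1402e+00  1.9000e-03 -2.9754e+00] q [-0.222  0.419  1.926  0.003  0.795 -1.961] t 3.5 open 0.0373
units [ 0.0007 -0.0006  0.0045]
```

View pics/w2.png

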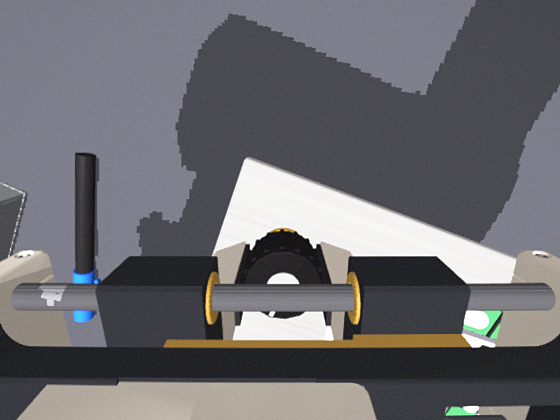

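View pics/s2.png

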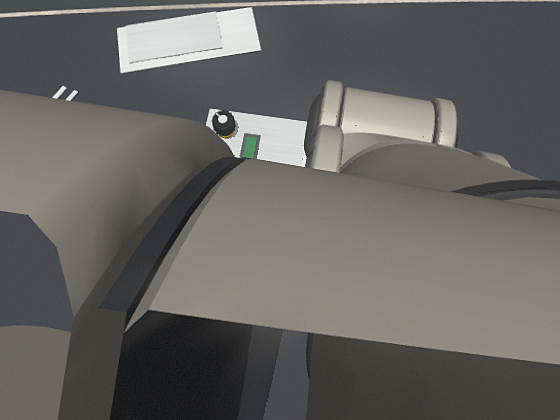

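The wrist view shows the knob held centrally. In the top view the near bubble now lies midway between its lines (+0.3 mm). Releasing and lifting.

Call:
arm_command --motion '[[[0, 0, 0, 0, 0, 0, 0.3], [0, 0, 0, 0, 0, 0, 0.3], [0, 0, 0, 0, 0, 0, 0.3], [0, 0, 0, 0, 0, -0.1, 0.3], [0, 0, 0, 0, 0, -0.25, 0.3], [0, 0, 0, 0, 0, -0.35, 0.3], [0, 0, 0, 0, 0, -0.35, 0.3], [0, 0, 0, 0, 0, -0.35, 0.3]]]'

```text
time: 4.3
tool_pos: [0.4507, -0.0243, 0.173]
tool_rot: [-3.141, 0.001, -2.975]
contact_force: [-0.3, 0.2, -0.3]
opening: 0.0596
```

```bash
python3 -c "
from meas import *
c=shot('top','t3');bub(c);delta([.65,.1625,.17])"
```

```text
far ctr [571.  125.8] size [ 20.  125.1] axis [ 0.981 -0.193] bubble mm -30.3 [-41.9 -18.9] dark [-21. -20. -19.  19.  19.  20.  20.  21.]
near ctr [479.7 126. ] size [80.7 20. ] axis [-0.189 -0.982] bubble mm 22.4 [11.0 33.8] dark [2. 2. 2. 3.]
pos [ 0.4501 -0.0241  0.1721] rot [ 3.1413e+00 -8.0000e-04 -2.9750e+00] q [-0.224  0.265  1.801 -0.     1.077 -1.961] t 4.35 open 0.0596
units [-0.7604  0.503   0.0067]
```

View pics/t3.png

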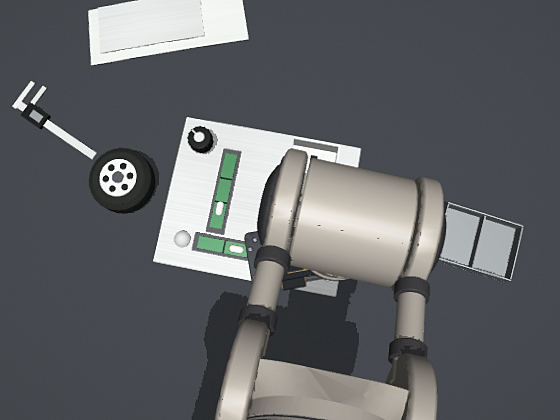

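Near bubble is still centred after release (line at +2.3 mm, bubble at 22.4, and half the line spacing is 20). Next is the far screw. I'll turn the jaws to lie along the vial so the fingers stay clear of it.

Call:
arm_command --motion '[[[0, 0, 0.09, -0.1, 0.06, 0, 0.3], [0, 0, 0.18, -0.2, 0.13, 0, 0.3], [0, 0, 0.27, -0.3, 0.2, 0, 0.3], [0, 0, 0.36, -0.4, 0.26, 0, 0.3], [0, 0, 0.45, -0.5, 0.33, 0, 0.3], [0, 0, 0.54, -0.6, 0.4, 0, 0.3], [0, 0, 0.63, -0.7, 0.46, 0, 0.3], [0, 0, 0.72, -0.76, 0.503, 0, 0.3]]]'

```text
time: 5.15
tool_pos: [0.6509, 0.164, 0.1699]
tool_rot: [-3.139, -0.002, 2.172]
contact_force: [0.5, 0.2, -0.0]
opening: 0.0595
```

Call:
arm_command --motion '[[[0, 0, 0.09, 0, 0, 0, 0.3], [0, 0, 0.18, 0, 0, 0, 0.3], [0, 0, 0.21, 0, 0, 0, 0.3], [0, 0, 0.21, 0, 0, 0, 0.3], [0, 0, 0.21, 0, 0, 0, 0.3]]]'

```text
time: 5.65
tool_pos: [0.6499, 0.1624, 0.1712]
tool_rot: [-3.139, -0.0, 1.849]
contact_force: [0.7, 0.4, -0.5]
opening: 0.0597
```

```bash
python3 -c "
from meas import *
c=shot('wrist','w4');c=shot('top','t4');bub(c);delta([.65,.1625,.071])"
```

```text
far ctr [570.8 125.8] size [ 20.2 125.4] axis [ 0.981 -0.191] bubble mm -29.5 [-38.9 -20.0] dark [-21. -20. -19.  19.  19.  20.  20.  21.]
near ctr [475.4 104.1] size [124.5  20. ] axis [-0.189 -0.982] bubble mm 0.3 [-9.8 9.9] dark [-21. -20. -20. -20.  19.  20.  20.  20.]
pos [0.6501 0.1624 0.1719] rot [-3.1403e+00 -2.0000e-04  1.8485e+00] q [ 0.13   0.654  1.154  0.     1.335 -0.147] t 5.75 open 0.0595
units [4.000e-04 1.000e-04 3.364e-01]
```

View pics/w4.png

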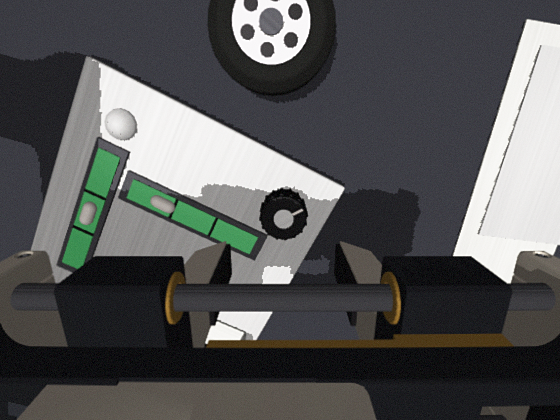

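```bash
python3 -c "
from meas import *
c=load('w4')
print(plane(c,284,214,.099),plane(c,285,212,.097))"
```

```text
[0.65137785 0.16420203 0.099     ] [0.65187353 0.16542796 0.097     ]
```

Call:
arm_command --motion '[[[0, 0, 0, 0, 0, 0.15, 0.3], [0, 0, 0, 0, 0, 0.27, 0.3], [0, 0, 0, 0, 0, 0.335, 0.3], [0, 0, 0, 0, 0, 0.335, 0.3], [0, 0, 0, 0, 0, 0.335, -0.4], [0, 0, 0, 0, 0, 0.335, -0.4], [0, 0, 0, 0, 0, 0.335, -0.4], [0, 0, 0, 0, 0, 0.335, -0.4]]]'

```text
time: 6.55
tool_pos: [0.6508, 0.1627, 0.0735]
tool_rot: [3.14, 0.0, 1.848]
contact_force: [-0.7, -0.2, 0.1]
opening: 0.0375
```

Call:
arm_command --motion '[[[0, 0, 0.08, 0, 0, 0, -0.4], [0, 0, 0.16, 0, 0, 0, -0.4], [0, 0, 0.25, 0, 0, 0, -0.4], [0, 0, 0.34, 0, 0, 0, -0.4], [0, 0, 0.43, 0, 0, 0, -0.4], [0, 0, 0.52, 0, 0, 0, -0.4], [0, 0, 0.6, 0, 0, 0, -0.4], [0, 0, 0.6, 0, 0, 0, -0.4]]]'

```text
time: 7.35
tool_pos: [0.6516, 0.1625, 0.0738]
tool_rot: [3.139, -0.003, 0.904]
contact_force: [2.5, 0.0, 3.9]
opening: 0.0377
```

Call:
arm_command --motion '[[[0, 0, 0, 0, 0, 0, -0.4], [0, 0, 0, 0, 0, 0, -0.4]]]'

```text
time: 7.55
tool_pos: [0.6517, 0.1625, 0.0733]
tool_rot: [3.139, -0.002, 0.907]
contact_force: [5.4, -0.5, 4.0]
opening: 0.0376
```

```bash
python3 -c "
from meas import *
c=shot('top','t5');bub(c);c=shot('side','s5');bub(c);delta([.65,.1625,.071])"
```

```text
far ctr [570.9 125.9] size [ 20.1 125.3] axis [ 0.982 -0.191] bubble mm 0.5 [-8.8 10.2] dark [-21. -20. -20. -19. -19. -19.   2.   5.   9.  11.  12.  15.  17.  19.
  20.  20.  20.  21.  24.]
near ctr [474.   96.8] size [110.2  19.9] axis [-0.191 -0.982] bubble mm -7.4 [-17.3 2.5] dark [-29. -28. -28. -27. -27.  12.  12.  12.]
pos [0.6517 0.1624 0.0731] rot [ 3.1391e+00 -2.2000e-03  9.0660e-01] q [ 0.13   0.744  1.268 -0.     1.126  0.795] t 7.65 open 0.0374
units [-0.0033 -0.0045  0.0071]
```

View pics/t5.png

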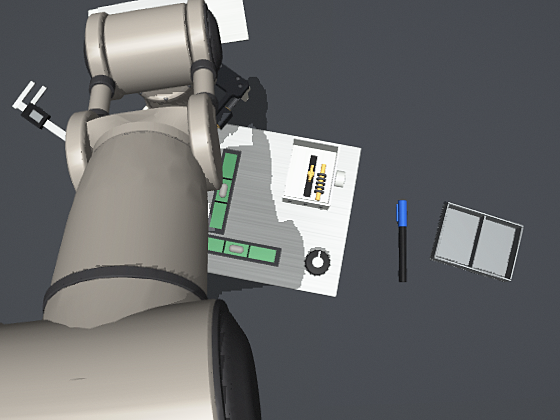

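Far bubble is at +0.5 mm, and the near one is still centred (lines at -28 and 12, bubble at -7.4). Releasing, lifting and moving away from the plate.

Call:
arm_command --motion '[[[0, 0, 0, 0, 0, 0, 0.3], [0, 0, 0, 0, 0, 0, 0.3], [0, 0, 0, 0, 0, 0, 0.3], [0, 0, 0, 0, 0, -0.1, 0.3], [0, 0, 0, 0, 0, -0.25, 0.3], [0, 0, 0, 0, 0, -0.4, 0.3], [0, 0, 0, 0, 0, -0.5, 0.3], [0, 0, 0, 0, 0, -0.5, 0.3]]]'

```text
time: 8.45
tool_pos: [0.652, 0.163, 0.2277]
tool_rot: [3.136, -0.006, 0.906]
contact_force: [-0.4, -0.7, 0.5]
opening: 0.0597
```

```bash
python3 -c "
from meas import *
delta([.45,.4,.25])"
```

```text
pos [0.652  0.163  0.2277] rot [ 3.1356 -0.0064  0.9058] q [0.131 0.618 1.068 0.    1.447 0.796] t 8.45 open 0.0597
units [ 0.2065 -1.0169 -0.0792]
```

Call:
arm_command --motion '[[[0, 0, 0, 0.03, -0.15, -0.06, 0.3], [0, 0, 0, 0.06, -0.3, -0.06, 0.3], [0, 0, 0, 0.09, -0.45, -0.06, 0.3], [0, 0, 0, 0.12, -0.6, -0.06, 0.3], [0, 0, 0, 0.15, -0.75, -0.06, 0.3], [0, 0, 0, 0.2, -0.9, -0.06, 0.3], [0, 0, 0, 0.2, -1, -0.06, 0.3], [0, 0, 0, 0.2, -1, -0.06, 0.3]]]'

```text
time: 9.25
tool_pos: [0.4476, 0.3973, 0.2388]
tool_rot: [-3.139, 0.003, 0.91]
contact_force: [0.5, -0.2, 0.6]
opening: 0.0594
```

```bash
python3 -c "
from meas import *
c=shot('top','t6');bub(c);c=shot('side','s6');bub(c);delta([.45,.4,.25])"
```

```text
far ctr [570.8 125.9] size [ 20.1 125.4] axis [ 0.982 -0.191] bubble mm -0.3 [-10.7 10.3] dark [-21. -20. -20. -19. -19.  19.  19.  20.  20.  21.]
near ctr [475.4 104.5] size [124.6  19.9] axis [-0.191 -0.982] bubble mm 0.4 [-11.0 11.8] dark [-20. -20. -19. -19.  20.  20.]
far ctr [569.6 126. ] size [ 19.6 124.6] axis [ 0.982 -0.19 ] bubble mm 0.2 [-11.2 12.0] dark [-20.]
near ctr [474.7 104.6] size [124.   19.7] axis [-0.189 -0.982] bubble mm 0.3 [-10.3 10.9] dark [-19.]
pos [0.4507 0.395  0.2391] rot [-3.1413e+00  2.2000e-03  9.0700e-01] q [ 0.592  0.473  1.284 -0.     1.386  1.256] t 9.35 open 0.0597
units [ 0.0116 -0.0121 -0.0363]
```

View pics/t6.png

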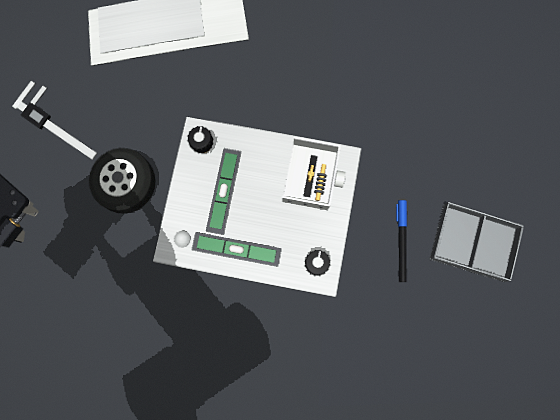

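The top view shows both bubbles, at about (223,189) and (236,249), centred between their lines, and the arm clear of the plate.

```bash
python3 -c "
from h import *
print(robot.hand_in())"
```

```text
the job is handed in; nothing more can be done
None
```

The plate is level and the job is handed in, at about 9.4 s on the robot's clock. I turned the near right screw about 35° anticlockwise, let go, then turned the far left screw about 54° clockwise and let go. The arm then moved clear of the plate. I did not turn the wing nut or the pivot foot.

My last checks, with the gripper off the plate, put both bubbles fully between their lines at ±20 mm (each bubble reaches about 12 mm either side of its centre):

| Bubble | Top camera | Side camera |
|---|---|---|
| Near | +0.4 mm | +0.3 mm |
| Far | -0.3 mm | +0.2 mm |

- **Knob positions:** the cameras placed each knob within about 2–3 mm of one another, and both grasps held without slipping.
- **Near bubble during the turn:** the arm hid part of the vial, so I first judged it against the two visible lines. The final unobstructed views confirmed it.
- **Forces:** the tool readings I saw stayed under about 8 N. No check failed.

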